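# Pack a split gift box and hold its halves together

### The job

Stand the loose jam jar and the metal tin upright beside the jar already in the lower half of the wooden gift box, setting them down rather than dropping them. Then lift the upper half by its handle, fit it over the two dowels all the way down until the halves meet, and keep pressing it down firmly with about 15 N, ready to be strapped: finish while still holding it pressed, without letting go. Leave the cherry punnet, the tape roll and the mug where they stand.

Things in the scene. Friction and masses are not known exactly. Their poses are not given: they have to be found in the camera images.
- lower_half: lower half of a light wooden gift box, open on top, loose on the table, 0.7 kg. Outside 210 (x) x 73 (y) x 40 (z) mm; cavity 146 x 57 mm, its floor 6 mm above the underside; solid end blocks with one upright dowel each, at x = +93 and -93 mm, y = 0. Origin: centre of its underside; x along the box, away from the robot (yaw within 0.35 rad), z up
- dowel_tip (a point): tip of the far dowel (lower half's x = +93, y = 0, z = 78 mm); the near one is alike at x = -93 mm. Dark wood, 12 mm thick, rising 38 mm above the rim, the last 6 mm tapering to 7 mm thick
- upper_half: upper half of the same box, about 0.3 kg, an upside-down shell standing on its rim on the table, handle bar on top. Outside 210 (x) x 73 (y) x 40 (z) mm, hollow 152 x 63 x 34 mm. Origin: centre of its lower rim plane; x along the box, z up. Goes on either way round; fully home its origin is 40 mm straight above lower_half's, with 4 mm of air over the goods
- hole (a point): lower mouth of the upper half's far dowel hole (upper half's x = +93, y = 0, z = 0 mm), the other at x = -93 mm; 14 mm through holes in end flanges 18 mm thick and 24 mm long, 2 mm wider than the dowels
- handle (a point): middle of the upper half's handle bar, 55 mm above the upper half's origin; axes as the upper half; the bar is 18 mm thick along y, 90 mm long along x, 30 mm high
- jar: loose dark red jam jar with a steel cap, 50 mm diameter, 64 mm high, standing on the table, about 0.17 kg; origin: centre of its underside, z up
- packed_jar: the same kind of jar, 50 mm diameter, 64 mm high, already standing in the lower half at its end nearer the robot (lower half's -x end, centre about x = -46 mm); it stays there. Origin: centre of its underside
- tin: rectangular metal tin, 36 (x) x 50 (y) x 62 mm high, standing on the table, about 0.15 kg; origin: centre of its underside, z up. It and both jars fit in one row along the cavity only with the tin's 50 mm side across the box (tin's y along the lower half's y); about 10 mm of length is then left over in all
- punnet: bystander: cardboard punnet of cherries, 110 x 150 mm, about 90 mm high with the cherries; origin: centre of its underside
- tape_roll: bystander: pale roll of tape lying flat, 90 mm diameter, 45 mm high; origin: centre of its underside
- mug: bystander: white mug, 80 mm diameter, 90 mm high; origin: centre of its underside
Things that resemble listed ones, but are neither listed nor needed, are in the scene too. What is shaped like the jar but orange or purple is not meant. Leave any turquoise look-alike of the upper_half alone.

How it is judged:
On the way, in this order (a step that is already met when the one before it is completed fails the run):
1. jar and tin stand upright in the lower half beside the packed jar, let go (x of packed_jar in the frame of lower_half between -0.052 and 0.052 m and y of packed_jar in the frame of lower_half between -0.008 and 0.008 m and z of packed_jar in the frame of lower_half between 0.002 and 0.01 m and angle between each of packed_jar, jar, tin's own z axis and vertical below 0.12 rad and x of jar in the frame of lower_half between -0.052 and 0.052 m and y of jar in the frame of lower_half between -0.008 and 0.008 m and z of jar in the frame of lower_half between 0.002 and 0.01 m and x of tin in the frame of lower_half between -0.059 and 0.059 m and y of tin in the frame of lower_half between -0.008 and 0.008 m and z of tin in the frame of lower_half between 0.002 and 0.01 m and contact force between the fingers and jar below 0.2 N and contact force between the fingers and tin below 0.2 N), for 0.2 s.
2. upper half fully home on the dowels (x of packed_jar in the frame of lower_half between -0.052 and 0.052 m and y of packed_jar in the frame of lower_half between -0.008 and 0.008 m and z of packed_jar in the frame of lower_half between 0.002 and 0.01 m and angle between each of packed_jar, jar, tin's own z axis and vertical below 0.12 rad and x of jar in the frame of lower_half between -0.052 and 0.052 m and y of jar in the frame of lower_half between -0.008 and 0.008 m and z of jar in the frame of lower_half between 0.002 and 0.01 m and x of tin in the frame of lower_half between -0.059 and 0.059 m and y of tin in the frame of lower_half between -0.008 and 0.008 m and z of tin in the frame of lower_half between 0.002 and 0.01 m and z of upper_half in the frame of lower_half between 0.037 and 0.0425 m and horizontal distance between upper_half and lower_half below 0.004 m and angle between the x axis of upper_half and the x axis of lower_half, either way round below 0.05 rad and angle between the z axis of upper_half and the z axis of lower_half, either way round below 0.03 rad), for 0.2 s.
At the end, for the whole second after the job is handed in: jars and tin stand in the lower half (4 mm, 0.12 rad); upper half home: 37 to 42.5 mm above the lower half's origin, 4 mm sideways, 0.05 rad turn, 0.03 rad tip; lower half flat on the table; gripper still on the upper half (over 3 N), halves pressed with over 9 N, still (all of step 2 and contact force between upper_half and lower_half above 9 N and contact force between the fingers and upper_half above 3 N and height (world z) of lower_half below 0.005 m and angle between lower_half's own z axis and vertical below 0.03 rad and linear speed of upper_half below 0.02 m/s); the arm keeps its last pose, push and grip.
It fails at once if punnet, tape roll or mug shifted by more than 30 mm (distance of any of punnet, tape_roll, mug from where it was at the start of the episode above 0.03 m).
It fails at once if a jar, the tin or the upper half falls freely by more than about 25 mm ((linear speed of jar above 0.7 m/s and contact force between the fingers and jar below 0.05 N) or (linear speed of tin above 0.7 m/s and contact force between the fingers and tin below 0.05 N) or (linear speed of upper_half above 0.7 m/s and contact force between the fingers and upper_half below 0.05 N)).
It also fails if it takes over 72 s, if anything falls off the work surface, if the arm or the gripper's body presses on something with over 40 N, if the wrist force passes 120 N, or if a joint passes its speed limit or range.

### The arm

A 7-joint arm with a two-finger parallel gripper is mounted at the origin on the work surface. World frame = base frame: x ahead of the robot, y to its left, z up, the work surface at z = 0. Lengths are in m, angles in rad, forces in N, time in s.
With the tool pointing down it reaches from about 0.425 to 0.875 m from the base axis. Payload 4.7 kg.
Tool frame: the origin (TCP) lies where the fingers leave the gripper's body, on its centre line; the fingertips stand 70 mm ahead of it and the grasp point (between the pads) lies 51 mm ahead of it; z points along the fingers, y is the line along which they close (so a half turn about z gives the same grasp; the last joint's range is limited). The gripper opens to 87 mm and grips with 3 to 60 N. Pads are 19 mm wide; open, the fingers measure 117 mm over their backs; the gripper's body (75 mm by 190 mm) begins 51 mm behind the grasp point.
Start: joints at [1.2, 0.321, -0.07, 1.45, 0.023, 1.371, -0.057], TCP at [0.244, -0.602, 0.292] pointing down, gripper open.
Joint ranges: [-2.86, 2.86], [-0.3, 2.09], [-1.38, 1.24], [0.06, 2.45], [-1.56, 4.7], [0.09, 2.05], [-2.69, 2.69]. Speed limits (rad/s): [2.57, 2.57, 3.14, 3.14, 3.14, 3.14, 3.14].

### API

Orientations are given as a rotation vector (axis times angle).
In Python, from bench import ctrl gives the robot as it stands.
- The arm moves only by the tool drive_tool, never from a script. Its argument "motion" is a list of rows, each a list of 3 entries, a list of its own where there are three numbers: the shift along the tool's x, y, z in cm, then the turn, a rotation vector about the tool's x, y, z in degrees, then the opening, from -1 (shut) to 1 (fully open). In form: [[[x, y, z], [ax, ay, az], claw], ...]. A call has 1 to 12 rows; each row shifts and turns the commanded pose from where the row before left it, along the tool's axes as they then stand; what a row does not reach is not made up. A row lasts 1/8 s, in which the tool goes at most 62.5 mm and 10.7 degrees, less where a joint would pass 70% of its speed; a pose out of reach is approached as far as the arm can. A call with a gripper value outside its range is refused whole. The fingers move at their own pace and stop on an object; "force" is the grip in N (left out, the last holds). Time passes only in rows, so rows that do not move let the fingers close. It gives the time, the measured TCP pose, the force, the opening and the grip force at its end, in the units of the state.
- ctrl.get_state(): the state, without advancing time (a new reading comes with each control period).
- ctrl.get_image(name): name is "scene" or "top" or "wrist"; returns the picture (400x640x3 uint8, red, green, blue); there is no depth.
- ctrl.calibration(name): a dict with "K" (3x3 intrinsics, pixels), "distortion" ([k1, k2, p1, p2, k3] as OpenCV has them; the pictures are not rectified), "origin" and "attitude" of the camera in the world; the wrist camera has in their place "tool_from_camera" (4x4, takes a point from camera to tool coordinates, whose origin is the TCP and whose axes are the flange's). Camera axes: x right, y up, looking along -z (the intrinsics and any distortion apply to the point x, -y, -z); pixel columns grow to the right and rows downward; lengths in m; the calibration is good to about 2 mm. A picture is of the moment at which its call begins: read the wrist's pose just before it. calibration takes no time and is no camera call.
- ctrl.close_job(): hands the job in; it is judged then, once.
The state is a dict: "time": time; "joint_positions": joint angles; "qd": joint speeds; "joint_torque": joint torques, N m; "position": TCP position; "tool_rot": TCP orientation; "ft_force": force on the tool from outside, world axes, zero at the start; "torque": the same for the moment, N m; "grip_width": opening from 0.0 (shut) to 1.0 (fully open); "grip_force": force on a finger pad.
Only numpy, scipy, OpenCV 4.12 (cv2) and the standard library are available. Lean on these libraries where they do the work, as an engineer would, in place of code of your own. Each camera call takes 0.05 s, during which the arm holds its last target. There are 200 camera calls.

## Working session

There is one attempt and no reset: what is moved stays moved. The work goes in short steps, Python scripts to look and compute and a tool call to move; the robot and the scene stay as the last step left them, time stands still between calls to the robot, and variables do not carry over. Pictures are saved under pics/ and viewed, at most 10 in all, crops included, and the job is handed in when it is done.

Besides the shell and the picture viewer there is one more tool, called after "Emit:" in YAML: its name, and indented under it one key for each argument. drive_tool: Moves the arm, as the interface text tells. Its arguments: {"type":"object","properties":{"motion":{"type":"array","items":{"type":"array"}},"force":{"type":"number"}},"required":["motion"]}

```bash
ls; mkdir -p pics; python3 - <<'E'
from bench import ctrl
import cv2
for n in ("top","scene"):
    im=ctrl.get_image(n); cv2.imwrite(f"pics/{n}0.png",im[:,:,::-1]); c=ctrl.calibration(n); print(n,c)
print(ctrl.calibration("wrist")); print(ctrl.get_state())
E
```

```text
pics
top {'K': array([[384.35671076,   0.        , 322.94388816],
       [  0.        , 384.35671076, 200.78379625],
       [  0.        ,   0.        ,   1.        ]]), 'distortion': array([-0.00045851,  0.        ,  0.        ,  0.        ,  0.        ]), 'origin': array([0.5035764 , 0.07375448, 1.08559678]), 'attitude': array([ 0.0487905 , -0.09125254, -1.58159427])}
scene {'K': array([[432.89558499,   0.        , 318.24715789],
       [  0.        , 432.89558499, 197.68947335],
       [  0.        ,   0.        ,   1.        ]]), 'distortion': array([-0.03749185,  0.        ,  0.        ,  0.        ,  0.        ]), 'origin': array([1.28936278, 0.35783439, 0.97833425]), 'attitude': array([0.46443156, 0.67699442, 1.90337157])}
{'K': array([[337.20388907,   0.        , 314.02485187],
       [  0.        , 337.20388907, 198.94679336],
       [  0.        ,   0.        ,   1.        ]]), 'distortion': array([-0.011442,  0.      ,  0.      ,  0.      ,  0.      ]), 'tool_from_camera': array([[ 7.78827460e-04,  9.62975928e-01,  2.69586266e-01,
         7.31184247e-02],
       [ 9.99999
[... 245 characters left out ...]
me': 0.1, 'joint_positions': array([ 1.2001058 ,  0.3218017 , -0.07007086,  1.45155931,  0.02264208,
        1.37079631, -0.05687104]), 'qd': array([-0.00082508,  0.00019934,  0.00102838, -0.00136422,  0.00051894,
        0.00208794,  0.00094505]), 'joint_torque': array([-2.91784008e-04, -4.92569876e+01, -4.05812524e-01, -3.13400960e+01,
       -6.40010834e-02,  3.94056458e-02,  4.39889789e-05]), 'position': array([ 0.24378835, -0.60214625,  0.29123321]), 'tool_rot': array([-3.08192927e+00, -6.00458242e-01,  7.45298525e-04]), 'ft_force': array([-0.69529962,  0.19846912, -0.76564015]), 'torque': array([ 0.05361254,  0.06827808, -0.02747282]), 'grip_force': 0.0, 'grip_width': 0.99661449601527}
```

View pics/top0.png

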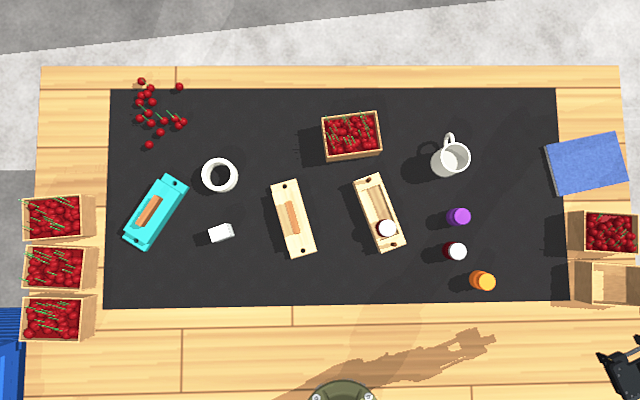

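View pics/scene0.png

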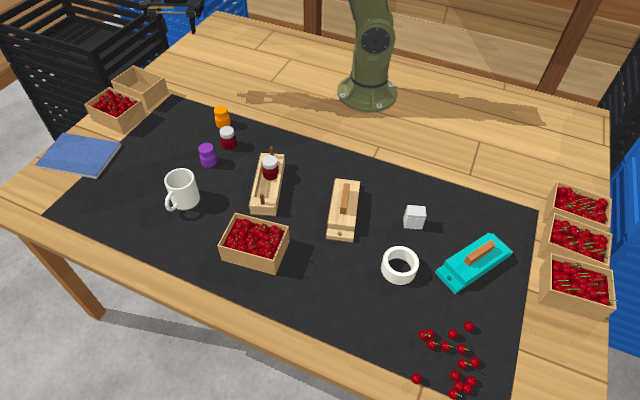

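Top view candidates:
- Jar: dark red with a pale cap at (456,251). Decoys are purple (458,216) and orange (482,281). The packed jar at (387,228) stays.
- Upper half: wood with a bar at (293,218). The decoy is turquoise (157,211).
- Lower half: (380,213).
- Tin: (220,232). The pale tape roll at (219,175) is not it.

Next I measure these and check the choices in one crop.

```bash
cat > h.py <<'E'
import numpy as np, cv2
from scipy.spatial.transform import Rotation as R
from bench import ctrl
def pose(n):
    c=ctrl.calibration(n)
    if n=="wrist":
        s=ctrl.get_state(); T=np.eye(4);T[:3,:3]=R.from_rotvec(s["tool_rot"]).as_matrix();T[:3,3]=s["position"]
        T=T@c["tool_from_camera"]; return c,T[:3,:3],T[:3,3]
    return c,R.from_rotvec(c["attitude"]).as_matrix(),c["origin"]
def shot(n):
    P=pose(n); return ctrl.get_image(n),P
def cast(P,uv,z):
    c,A,o=P; p=cv2.undistortPoints(np.float64(uv).reshape(-1,1,2),c["K"],c["distortion"])[:,0]
    d=np.c_[p[:,0],-p[:,1],-np.ones(len(p))]@A.T
    return o+d*((z-o[2])/d[:,2])[:,None]
def proj(P,X):
    c,A,o=P; q=(np.atleast_2d(X)-o)@A*[1,-1,-1]
    return cv2.projectPoints(q,np.zeros(3),np.zeros(3),c["K"],c["distortion"])[0][:,0]
def blobs(m,amin=20):
    m=cv2.morphologyEx(m.astype(np.uint8),cv2.MORPH_OPEN,np.ones((2,2)))
    cs,_=cv2.findContours(m,cv2.RETR_EXTERNAL,cv2.CHAIN_APPROX_NONE)
    return [c for c in cs if cv2.contourArea(c)>amin]
E
python3 - <<'E'
from h import *
im,P=shot("top"); hsv=cv2.cvtColor(im,cv2.COLOR_RGB2HSV)
np.save("top0.npy",im)
H,S,V=[hsv[...,i].astype(int) for i in range(3)]
roi=np.zeros(V.shape,bool); roi[110:300,112:550]=1
print("white")
for c in blobs((S<50)&(V>150)&roi):
    (x,y),(w,h),a=cv2.minAreaRect(c); print(round(x,1),round(y,1),round(w,1),round(h,1),round(a,1),cast(P,[x,y],.063).round(4)[0])
print("wood")
for c in blobs((S>40)&(H<28)&(H>8)&(V>120)&roi,200):
    r=cv2.minAreaRect(c); print(np.round(r[0],1),np.round(r[1],1),round(r[2],1),cast(P,cv2.boxPoints(r),.04).round(4)[:,:2].tolist())
print("dark wood")
for c in blobs((V<115)&(S>70)&(H<28)&roi,6): 
    r=cv2.minAreaRect(c);print(np.round(r[0],1),np.round(r[1],1))
a=cv2.resize(im[165:300,190:500],None,fx=2.5,fy=2.5,interpolation=cv2.INTER_CUBIC)
cv2.imwrite("pics/crop1.png",a[:,:,::-1])
E
```

```text
white
459.0 252.0 16.0 16.0 90.0 [ 0.4537 -0.3154  0.063 ]
295.1 246.2 21.8 13.2 74.1 [0.4752 0.1207 0.063 ]
221.5 232.9 14.5 23.7 71.6 [0.5128 0.3141 0.063 ]
392.0 232.9 27.2 25.4 3.0 [ 0.5068 -0.1374  0.063 ]
368.7 207.1 32.7 8.4 68.2 [ 0.5764 -0.0769  0.063 ]
386.7 197.1 26.0 2.2 68.2 [ 0.6027 -0.1258  0.063 ]
279.4 194.8 20.1 11.2 76.0 [0.6121 0.1614 0.063 ]
300.0 217.2 74.6 12.9 73.9 [0.5515 0.1072 0.063 ]
368.8 182.2 10.4 24.7 71.6 [ 0.6434 -0.0785  0.063 ]
220.0 175.5 33.0 36.0 90.0 [0.6654 0.3195 0.063 ]
450.3 158.9 37.2 40.3 42.9 [ 0.7054 -0.3027  0.063 ]
wood
[483.1 281. ] [27.3 18.4] 11.3 [[0.3573, -0.3443], [0.4055, -0.3565], [0.39, -0.4292], [0.3419, -0.4167]]
[149.5 211.7] [10.  35.5] 33.7 [[0.5405, 0.5488], [0.6197, 0.4985], [0.6044, 0.4759], [0.5254, 0.5263]]
[292.2 218.3] [59.5 25. ] 74.1 [[0.6192, 0.1835], [0.6374, 0.1179], [0.4813, 0.0749], [0.4637, 0.1398]]
[380.7 218.2] [65.9 25.4] 76.8 [[0.628, -0.0595], [0.6434, -0.1282], [0.4673, -0.1646], [0.4526, -0.0967]]
[343.1 149.5] [67.8 34.9] 29.7 [[0.7442, 0.0927], [0.8295, 0.0438], [0.7331, -0.1185], [0.6488, -0.0685]]
dark wood
```

View pics/crop1.png

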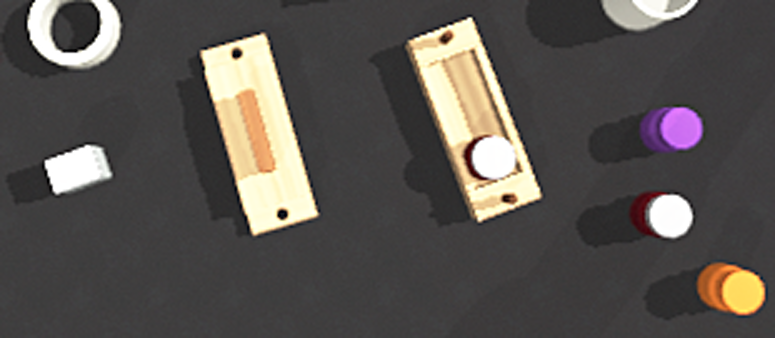

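Choices confirmed in the crop. The target jar is dark red with a white cap, at crop (668,216). The purple (680,128) and orange (742,292) ones are the decoys. The wooden upper half is on the left, and the open lower half has two dowels and one packed jar. Moving over the jar.

Emit:
drive_tool:
  motion:
    - [[4.3,-2.7,0.5],[0,0,0],1]
    - [[4.3,-2.7,0.5],[0,0,0],1]
    - [[4.3,-2.7,0.5],[0,0,0],1]
    - [[4.3,-2.7,1],[0,0,0],1]
    - [[4.3,-2.7,1],[0,0,0],1]
    - [[4.3,-2.7,1],[0,0,0],1]
    - [[4.3,-2.7,1],[0,0,0],1]
    - [[0,0,0],[0,0,10],1]
    - [[0,0,0],[0,0,0],1]
  force: 20

```text
time: 1.27
position: [0.4521, -0.3139, 0.2369]
tool_rot: [-3.124, -0.334, 0.001]
ft_force: [1.0, -0.4, 1.0]
grip_width: 1.0
grip_force: 0.0
```

```bash
cat >> h.py <<'E'
def go(xyz,yaw=None,n=None):
    "print move to a TCP target (tool down) in tool axes, cm & deg"
    s=ctrl.get_state(); M=R.from_rotvec(s["tool_rot"]).as_matrix()
    yw=np.degrees(np.arctan2(M[1,0],M[0,0]))
    d=M.T@(np.array(xyz)-s["position"])*100
    tilt=np.degrees(np.cross(M[:,2],[0,0,-1])@M)
    print("now",s["position"].round(4),"yaw",yw.round(2),"shift cm",d.round(2),"tilt fix",tilt.round(2),"az", None if yaw is None else round(yw-yaw,2),"t",s["time"])
E
python3 - <<'E'
from h import *
im,P=shot("wrist"); np.save("w1.npy",im); cv2.imwrite("pics/w1.png",im[:,:,::-1])
go([.4537,-.3154,.1],12)
hsv=cv2.cvtColor(im,cv2.COLOR_RGB2HSV);H,S,V=[hsv[...,i].astype(int) for i in range(3)]
for c in blobs((S<50)&(V>150),200):
    (x,y),r=cv2.minEnclosingCircle(c); e=cv2.fitEllipse(c); print(round(x),round(y),round(r,1),np.round(e[0],1),np.round(e[1],1),cast(P,[e[0]],.064).round(4)[0])
E
```

```text
now [ 0.4517 -0.3146  0.2371] yaw 12.2 shift cm [ 0.19  0.12 13.71] tilt fix [0.01 0.03 0.  ] az 0.2 t 1.325
305 288 180.6 [314.  288.9] [ 12.5 633.1] [ 0.3701 -0.3321  0.064 ]
315 193 28.1 [315. 193.] [54.  54.8] [ 0.456  -0.3144  0.064 ]
84 58 39.4 [83.2 58.4] [61.6 77.3] [ 0.5199 -0.1255  0.064 ]
```

View pics/w1.png

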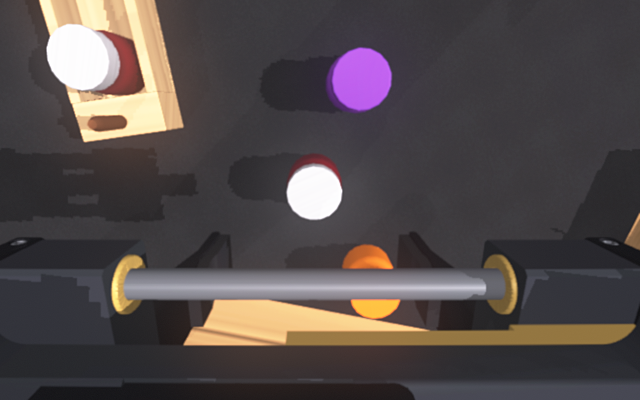

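The wrist view shows the dark red jar with its cap centred at (315,193). Purple is at (360,80), orange at (372,280), and the packed jar is at top left. Grasping it by the upper part so the fingertips stay above the box rim.

Emit:
drive_tool:
  motion:
    - [[0.2,0.05,4],[0,0,0],1]
    - [[0.2,0.05,4.5],[0,0,0],1]
    - [[0,0,4.5],[0,0,0],1]
    - [[0,0,0],[0,0,0],1]
    - [[0,0,0],[0,0,0],-1]
    - [[0,0,0],[0,0,0],-1]
    - [[0,0,0],[0,0,0],-1]
    - [[0,0,0],[0,0,0],-1]
  force: 20

```text
time: 2.33
position: [0.4565, -0.3147, 0.1081]
tool_rot: [3.123, 0.33, 0.002]
ft_force: [-0.3, 0.9, 0.2]
grip_width: 0.635
grip_force: 0.0
```

Emit:
drive_tool:
  motion:
    - [[0,0,0],[0,0,0],-1]
    - [[0,0,0],[0,0,0],-1]
    - [[0,0,0],[0,0,0],-1]
    - [[0,0,-3],[0,0,0],-1]
    - [[0,0,-5],[0,0,0],-1]
    - [[0.6,-3,-4],[0,0,0],-1]
    - [[0.6,-3,-3],[0,0,0],-1]
    - [[0.6,-3,0],[0,0,0],-1]
    - [[0,0,0],[0,0,0],-1]
    - [[0,0,0],[0,0,0],-1]
  force: 20

```text
time: 3.58
position: [0.4545, -0.2234, 0.2567]
tool_rot: [3.124, 0.329, -0.001]
ft_force: [-1.0, 0.2, -1.8]
grip_width: 0.509
grip_force: 20.0
```

```bash
python3 - <<'E'
from h import *
im,P=shot("wrist"); np.save("w2.npy",im); cv2.imwrite("pics/w2.png",im[:,:,::-1])
go([.46,-.21,.1],12)
hsv=cv2.cvtColor(im,cv2.COLOR_RGB2HSV);H,S,V=[hsv[...,i].astype(int) for i in range(3)]
m=(V<130)&(S>90)&(H<25)
for c in blobs(m,30):
    r=cv2.minAreaRect(c); print("dk",np.round(r[0],1),np.round(r[1],1),cast(P,[r[0]],.078).round(4)[0])
for c in blobs((S>40)&(H<28)&(H>8)&(V>120),1500):
    r=cv2.minAreaRect(c); print("wood",np.round(r[0],1),np.round(r[1],1),cast(P,cv2.boxPoints(r),.04).round(4)[:,:2].tolist())
E
```

```text
now [ 0.4545 -0.2237  0.2566] yaw 11.98 shift cm [ 0.84 -1.23 15.66] tilt fix [-0.    0.05  0.  ] az -0.02 t 3.625
wood [376.7 324.1] [375.  46.] [[0.2512, -0.128], [0.3081, -0.1224], [0.3849, -0.5081], [0.3309, -0.5314]]
wood [224.8  83.1] [156.2  87.2] [[0.5727, -0.0758], [0.5977, -0.1439], [0.4776, -0.1875], [0.448, -0.1116]]
wood [229.8  43.4] [94.5 33.1] [[0.5881, -0.1032], [0.5983, -0.1286], [0.5302, -0.1553], [0.5189, -0.1283]]
wood [209.5  60.7] [136.2  74.4] [[0.5788, -0.0661], [0.6029, -0.1229], [0.504, -0.1646], [0.476, -0.1027]]
wood [ 8.3 60.3] [120.9  31.1] [[0.546, 0.0817], [0.5571, 0.0565], [0.4663, 0.0313], [0.4535, 0.0584]]
```

View pics/w2.png

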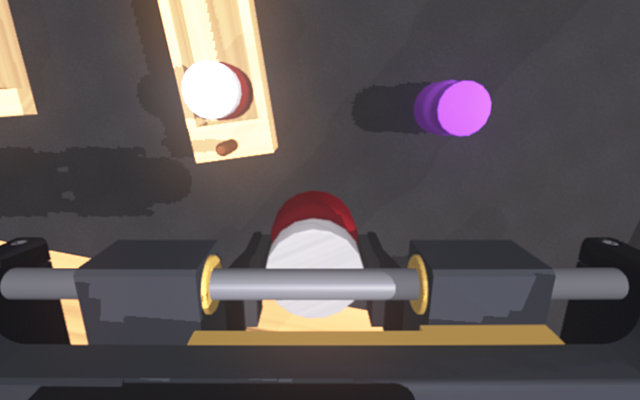

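Jar is held by its cap. The view shows the box's near end, with the near dowel at (227,147) and the packed jar's cap at (212,90). Moving along to see the far dowel as well.

Emit:
drive_tool:
  motion:
    - [[5,-1,0],[0,0,0],-1]
    - [[5,-1,0],[0,0,0],-1]
    - [[0,0,0],[0,0,0],-1]
    - [[0,0,0],[0,0,0],-1]

```text
time: 4.12
position: [0.5479, -0.1835, 0.2562]
tool_rot: [-3.124, -0.328, 0.003]
ft_force: [-0.4, -0.5, -1.3]
grip_width: 0.505
grip_force: 20.1
```

```bash
cat >> h.py <<'E'
def box(im,P,verbose=1):
    "dowel blobs in a wrist picture"
    hsv=cv2.cvtColor(im,cv2.COLOR_RGB2HSV);H,S,V=[hsv[...,i].astype(int) for i in range(3)]
    m=(V<175)&(V>50)&(S>110)&(H>5)&(H<16); m[235:]=0
    out=[]
    for c in blobs(m,25):
        r=cv2.minAreaRect(c); out.append(c)
        print("dk",np.round(r[0],1),np.round(r[1],1),"area",cv2.contourArea(c),"base@40",cast(P,[r[0]],.04).round(4)[0][:2],"bb",cv2.boundingRect(c))
    for c in blobs((S<50)&(V>150)&(np.arange(400)[:,None]<230),300):
        e=cv2.fitEllipse(c); print("white",np.round(e[0],1),np.round(e[1],1),cast(P,[e[0]],.07).round(4)[0])
    return out
E
python3 - <<'E'
from h import *
im,P=shot("wrist"); np.save("w3.npy",im); cv2.imwrite("pics/w3.png",im[:,:,::-1])
go([.46,-.21,.1],12)
box(im,P)
c=P[1]; print("dowel tip axis-line check: cam",P[2].round(3))
E
```

```text
now [ 0.5475 -0.1839  0.2565] yaw 11.91 shift cm [-9.07  0.74 15.67] tilt fix [0.   0.11 0.  ] az -0.09 t 4.175
dk [212.   41.1] [28.2 15.4] area 339.0 base@40 [ 0.6518 -0.0738] bb (200, 29, 26, 23)
white [243.4 207.8] [48.4 53.4] [ 0.5223 -0.1268  0.07  ]
white [544.5  14.1] [23.6 47.8] [ 0.7195 -0.3239  0.07  ]
white [515.8  38.3] [ 94.7 149.6] [ 0.6991 -0.3088  0.07  ]
dowel tip axis-line check: cam [ 0.62  -0.169  0.349]
```

View pics/w3.png

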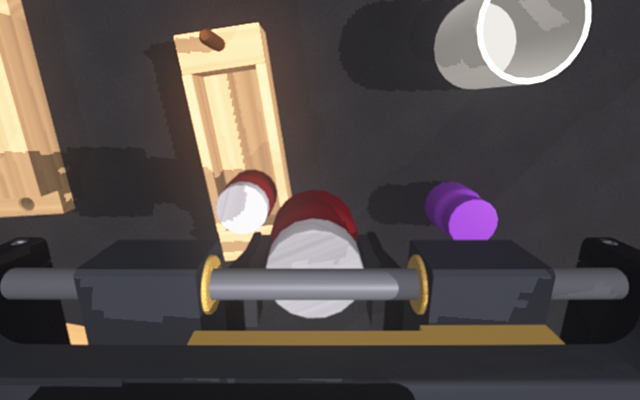

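View: far dowel at (212,41), packed jar cap at (243,208), mug at top right, upper half at left. Working out the box pose from both dowels.

```bash
python3 - <<'E'
from h import *
def Pat(pos,yaw):
    y=np.radians(yaw);c=ctrl.calibration("wrist")
    M=np.array([[np.cos(y),np.sin(y),0],[np.sin(y),-np.cos(y),0],[0,0,-1]])
    T=np.eye(4);T[:3,:3]=M;T[:3,3]=pos;T=T@c["tool_from_camera"];return c,T[:3,:3],T[:3,3]
P2=Pat([.4545,-.2237,.2566],11.98);P3=Pat([.5475,-.1839,.2565],11.91)
D=[]
for f,P in(("w2",P2),("w3",P3)):
    print(f); cs=box(np.load(f+".npy"),P)
    for c in cs:
        m=cv2.moments(c); p=cast(P,[[m["m10"]/m["m00"],m["m01"]/m["m00"]]],.058)[0]; print("axis",p.round(4)); D.append(p)
im=np.load("top0.npy");P=pose("top")
hsv=cv2.cvtColor(im,cv2.COLOR_RGB2HSV);H,S,V=[hsv[...,i].astype(int) for i in range(3)]
m=(V<150)&(V>60)&(S>110)&(H>2)&(H<20); m[:,:350]=0;m[:,410:]=0;m[:170]=0
for c in blobs(m,4):
    mo=cv2.moments(c);p=cast(P,[[mo["m10"]/mo["m00"],mo["m01"]/mo["m00"]]],.058)[0];print("top",p.round(4),cv2.contourArea(c))
E
```

```text
w2
dk [228.7 147.4] [12.1 17.9] area 131.5 base@40 [ 0.4731 -0.1404] bb (220, 141, 18, 16)
white [314.8 225.8] [10.3 57.2] [ 0.4258 -0.2309  0.07  ]
white [  9.9 103.8] [23.5 29.2] [0.4765 0.0309 0.07  ]
white [501.3 532.8] [194.9 937.7] [ 0.0851 -0.5354  0.07  ]
white [207.1  69.8] [ 53.8 128.5] [ 0.5345 -0.122   0.07  ]
white [170.7  31.8] [ 9.2 96.2] [ 0.5558 -0.0914  0.07  ]
axis [ 0.4766 -0.1453  0.058 ]
w3
dk [212.   41.1] [28.2 15.4] area 339.0 base@40 [ 0.652  -0.0742] bb (200, 29, 26, 23)
white [243.4 207.8] [48.4 53.4] [ 0.5223 -0.1271  0.07  ]
white [544.5  14.1] [23.6 47.8] [ 0.7196 -0.3248  0.07  ]
white [515.8  38.3] [ 94.7 149.6] [ 0.6992 -0.3096  0.07  ]
axis [ 0.6505 -0.0797  0.058 ]
```

Distance between the dowels comes out at 186 mm as expected, and yaw is about 20°. Moving above the far slot and rechecking there.

Emit:
drive_tool:
  motion:
    - [[3.8,-3.7,0],[0,0,0],-1]
    - [[3.8,-3.7,0],[0,0,0],-1]
    - [[0,0,2.5],[0,0,-8],-1]
    - [[0,0,2],[0,0,0],-1]
    - [[0,0,0],[0,0,0],-1]
    - [[0,0,0],[0,0,0],-1]

```text
time: 4.92
position: [0.6073, -0.0956, 0.2128]
tool_rot: [3.094, 0.541, 0.001]
ft_force: [0.5, 0.6, -1.6]
grip_width: 0.513
grip_force: 20.1
```

```bash
python3 - <<'E'
from h import *
im,P=shot("wrist"); np.save("w4.npy",im); cv2.imwrite("pics/w4.png",im[:,:,::-1])
go([.6063,-.0958,.114],20)
for c in box(im,P):
    m=cv2.moments(c); print("axis",cast(P,[[m["m10"]/m["m00"],m["m01"]/m["m00"]]],.058)[0].round(4))
E
```

```text
now [ 0.6077 -0.0952  0.2133] yaw 19.89 shift cm [-0.16 -0.    9.93] tilt fix [ 0.07 -0.06  0.  ] az -0.11 t 4.975
dk [313.  143.5] [19. 16.] area 225.5 base@40 [ 0.6485 -0.0804] bb (305, 134, 17, 20)
dk [ 23.5 174.5] [121.  47.] area 4650.5 base@40 [0.5459 0.1312] bb (0, 114, 48, 122)
dk [407.9  20.5] [ 8.1 44.2] area 303.0 base@40 [ 0.7538 -0.1145] bb (399, 0, 19, 43)
dk [295.5  30.9] [223.6  18.5] area 3426.0 base@40 [ 0.7199 -0.0413] bb (188, 0, 219, 62)
white [591.2 168.3] [118.2 133.4] [ 0.7028 -0.2717  0.07  ]
axis [ 0.6501 -0.08    0.058 ]
axis [0.5513 0.1196 0.058 ]
axis [ 0.7485 -0.1115  0.058 ]
axis [ 0.7172 -0.0443  0.058 ]
```

View pics/w4.png

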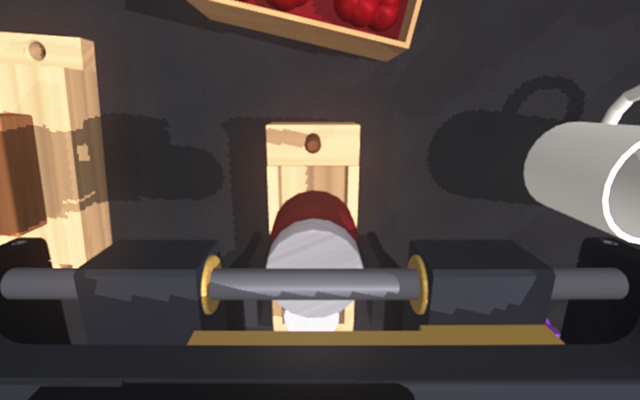

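Wrist view: far dowel at (313,143) is centred, the box edges are parallel to the image columns, and the jar is lined up. Lowering it.

Emit:
drive_tool:
  motion:
    - [[-0.2,0,3],[0,0,0],-1]
    - [[0,0,3],[0,0,0],-1]
    - [[0,0,2.2],[0,0,0],-1]
    - [[0,0,1],[0,0,0],-1]
    - [[0,0,0.4],[0,0,0],-1]
    - [[0,0,0.2],[0,0,0],-1]
    - [[0,0,0],[0,0,0],-1]

```text
time: 5.85
position: [0.606, -0.0948, 0.115]
tool_rot: [3.093, 0.546, 0.002]
ft_force: [0.3, 0.1, -0.7]
grip_width: 0.51
grip_force: 20.1
```

Emit:
drive_tool:
  motion:
    - [[0,0,0.1],[0,0,0],-1]
    - [[0,0,0.1],[0,0,0],-1]
    - [[0,0,0],[0,0,0],-1]

```text
time: 6.22
position: [0.6062, -0.0946, 0.1135]
tool_rot: [3.093, 0.547, 0.002]
ft_force: [-1.2, 1.1, 4.4]
grip_width: 0.506
grip_force: 20.2
```

Emit:
drive_tool:
  motion:
    - [[0,0,0],[0,0,0],1]
    - [[0,0,0],[0,0,0],1]
    - [[0,0,0],[0,0,0],1]
    - [[0,0,-3],[0,0,0],1]
    - [[0,0,-5],[0,0,0],1]
    - [[0.5,-5,-3],[0,0,0],1]
    - [[0.7,-6,-2],[0,0,0],1]
    - [[0.7,-6,0],[0,0,0],1]
    - [[0.7,-6,0],[0,0,0],1]
    - [[0.7,-6,0],[0,0,0],1]
    - [[0.7,-6,0],[0,0,0],1]
    - [[0.7,-6,0],[0,0,0],1]

```text
time: 7.72
position: [0.5089, 0.307, 0.2419]
tool_rot: [3.093, 0.546, 0.001]
ft_force: [1.1, -0.3, 0.1]
grip_width: 1.004
grip_force: 0.0
```

```bash
python3 - <<'E'
from h import *
im,P=shot("wrist"); np.save("w5.npy",im); cv2.imwrite("pics/w5.png",im[:,:,::-1])
go([.513,.314,.1],20)
hsv=cv2.cvtColor(im,cv2.COLOR_RGB2HSV);H,S,V=[hsv[...,i].astype(int) for i in range(3)]
for t in (130,180,215,235):
  for c in blobs((S<50)&(V>t)&(np.arange(400)[:,None]<235),300):
    r=cv2.minAreaRect(c);b=cast(P,cv2.boxPoints(r),.062)[:,:2]; print(t,np.round(r[0],1),np.round(r[1],1),b.mean(0).round(4),[ (round(float(np.linalg.norm(e))*1000,1),round(float(np.degrees(np.arctan2(e[1],e[0]))),1)) for e in (b[1]-b[0],b[2]-b[1])])
E
```

```text
now [0.5039 0.3173 0.2424] yaw 20.69 shift cm [ 0.72  0.75 14.23] tilt fix [-0.47 -0.08 -0.  ] az 0.69 t 7.775
130 [300.5 180. ] [61. 52.] [0.5172 0.3215] [(44.0, 18.1), (49.4, -69.9)]
130 [552.4 179.4] [ 19.1 111.7] [0.5881 0.1248] [(91.5, 14.8), (16.1, -84.1)]
130 [507.5 142.4] [32.9 43.5] [0.6037 0.1753] [(33.9, 15.2), (27.0, -81.5)]
130 [525.  103.5] [21. 80.] [0.6355 0.1771] [(62.6, -69.7), (16.1, -148.8)]
130 [361.  28.] [ 56. 114.] [0.6407 0.3178] [(82.5, -69.8), (37.9, -155.4)]
180 [301. 184.] [44. 60.] [0.5142 0.32  ] [(48.9, -69.9), (37.4, -159.2)]
180 [552.4 179.4] [ 19.1 111.7] [0.5881 0.1248] [(91.5, 14.8), (16.1, -84.1)]
180 [507.5 142.4] [32.9 43.5] [0.6037 0.1753] [(33.9, 15.2), (27.0, -81.5)]
180 [525.  103.5] [21. 80.] [0.6355 0.1771] [(62.6, -69.7), (16.1, -148.8)]
180 [360.5  27.5] [ 55. 113.] [0.6409 0.3182] [(81.8, -69.8), (37.2, -155.4)]
215 [300.5 185. ] [42. 59.] [0.5133 0.3201] [(48.1, -69.9), (35.8, -159.2)]
215 [552.4 179.4] [ 19.1 111.7] [0.5881 0.1248] [(91.5, 14.8), (16.1, -84.1)]
215 [507.5 142.4] [32.9 43.5] [0.6037 0.1753] [(33.9, 15.2), (27.0, -81.5)]
215 [525.  103.5] [21. 80.] [0.6355 0.1771] [(62.6, -69.7), (16.1, -148.8)]
215 [360.5  24.5] [ 49. 113.] [0.6428 0.319 ] [(81.8, -69.8), (33.0, -155.4)]
235 [300.5 185. ] [40. 59.] [0.5133 0.3201] [(48.2, -69.9), (34.1, -159.2)]
235 [552.4 179.4] [ 19.1 111.7] [0.5881 0.1248] [(91.5, 14.8), (16.1, -84.1)]
235 [507.5 142.4] [32.9 43.5] [0.6037 0.1753] [(33.9, 15.2), (27.0, -81.5)]
235 [525.  103.5] [21. 80.] [0.6355 0.1771] [(62.6, -69.7), (16.1, -148.8)]
235 [361.   24.5] [ 49. 112.] [0.6429 0.3187] [(81.0, -69.8), (33.0, -155.4)]
```

View pics/w5.png

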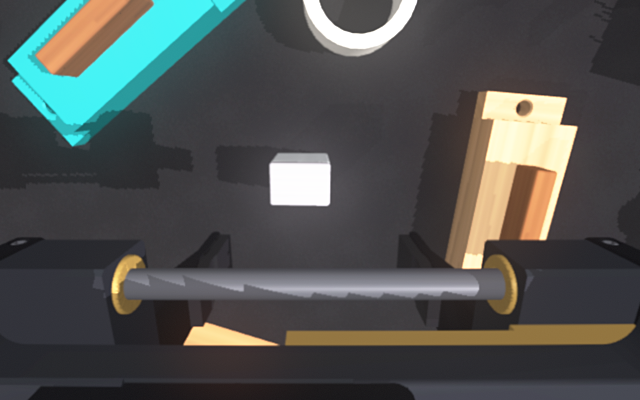

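Tin's top at (300,185) is already aligned with the tool: 50 mm side along tool y. Upper half is at right, turquoise look-alike and tape roll above. The arm was still settling, so I measure again.

Emit:
drive_tool:
  motion:
    - [[0,0,0],[0,0,0],1]
    - [[0,0,0],[0,0,0],1]

```text
time: 8.02
position: [0.51, 0.3041, 0.2415]
tool_rot: [3.093, 0.544, -0.0]
ft_force: [-0.7, -0.0, -0.2]
grip_width: 1.002
grip_force: 0.0
```

```bash
python3 - <<'E'
from h import *
im,P=shot("wrist"); np.save("w6.npy",im)
hsv=cv2.cvtColor(im,cv2.COLOR_RGB2HSV);H,S,V=[hsv[...,i].astype(int) for i in range(3)]
m=(S<50)&(V>200)&(np.arange(400)[:,None]<235); m[:,:200]=0;m[:,400:]=0;m[:110]=0
c=max(blobs(m,300),key=cv2.contourArea)
x,y,w,h=cv2.boundingRect(c);print(x,y,w,h)
p=c[:,0].astype(float)
def fit(sel):
    q=cast(P,p[sel]+.0,.062)[:,:2]; vx,vy,x0,y0=cv2.fitLine(np.float32(q),cv2.DIST_HUBER,0,.01,.01).ravel(); return np.degrees(np.arctan2(vy,vx)),(x0,y0)
iny=(p[:,1]>y+6)&(p[:,1]<y+h-7); inx=(p[:,0]>x+6)&(p[:,0]<x+w-7)
for n,s in dict(l=iny&(p[:,0]<x+w/2),r=iny&(p[:,0]>x+w/2),t=inx&(p[:,1]<y+h/2),b=inx&(p[:,1]>y+h/2)).items(): print(n,fit(s))
r=cv2.minAreaRect(c);b=cast(P,cv2.boxPoints(r)+.5*0,.062)[:,:2];print(b.mean(0)); go([*b.mean(0),.105],20)
E
```

```text
267 164 60 43
l (np.float32(20.522655), (np.float32(0.5073223), np.float32(0.34363428)))
r (np.float32(20.550495), (np.float32(0.52152973), np.float32(0.29713073)))
t (np.float32(-70.01242), (np.float32(0.5298541), np.float32(0.32695308)))
b (np.float32(-70.0101), (np.float32(0.49706635), np.float32(0.3151238)))
[0.5133127  0.32015931]
now [0.5103 0.3037 0.2415] yaw 19.9 shift cm [ 0.85 -1.46 13.65] tilt fix [0.07 0.03 0.  ] az -0.1 t 8.075
```

Emit:
drive_tool:
  motion:
    - [[0.4,-0.75,4],[0,0,0],1]
    - [[0.45,-0.7,4.5],[0,0,0],1]
    - [[0,0,4],[0,0,0],1]
    - [[0,0,0.95],[0,0,0],1]
    - [[0,0,0],[0,0,0],0]
    - [[0,0,0],[0,0,0],0]
    - [[0,0,0],[0,0,0],-1]
    - [[0,0,0],[0,0,0],-1]
    - [[0,0,0],[0,0,0],-1]
    - [[0,0,0],[0,0,0],-1]
  force: 20

```text
time: 9.32
position: [0.5128, 0.3221, 0.108]
tool_rot: [3.093, 0.547, 0.001]
ft_force: [-0.8, -1.1, 3.8]
grip_width: 0.575
grip_force: 20.0
```

Emit:
drive_tool:
  motion:
    - [[0,0,-3],[0,0,0],-1]
    - [[0,0,-5],[0,0,0],-1]
    - [[-1,2,-4],[0,0,0],-1]
    - [[-2.2,5,-2.5],[0,0,0],-1]
    - [[-2.2,5.4,0],[0,0,0],-1]
    - [[-2.2,5.4,0],[0,0,0],-1]
    - [[-2.2,5.4,0],[0,0,0],-1]
    - [[-2.2,5.4,0],[0,0,0],-1]
    - [[-2.6,4.8,0],[0,0,0],-1]
    - [[0,0,0],[0,0,0],-1]
    - [[0,0,0],[0,0,0],-1]
    - [[0,0,0],[0,0,0],-1]

```text
time: 10.82
position: [0.4899, -0.0399, 0.2523]
tool_rot: [-3.092, -0.551, 0.0]
ft_force: [-0.1, -0.2, -1.0]
grip_width: 0.572
grip_force: 20.0
```

```bash
python3 - <<'E'
from h import *
im,P=shot("wrist"); np.save("w7.npy",im); cv2.imwrite("pics/w7.png",im[:,:,::-1])
go([.5627,-.1118,.113],20)
C=np.array([.5627,-.1118]);u=np.array([.9397,.342]);v=np.array([-.342,.9397])
hsv=cv2.cvtColor(im,cv2.COLOR_RGB2HSV);H,S,V=[hsv[...,i].astype(int) for i in range(3)]
for c in box(im,P):
    m=cv2.moments(c); q=cast(P,[[m["m10"]/m["m00"],m["m01"]/m["m00"]]],.058)[0];print("axis",q.round(4),(q[:2]-C)@u,(q[:2]-C)@v)
for c in blobs((S<60)&(V>120)&(np.arange(400)[:,None]<235),300):
    e=cv2.fitEllipse(c);q=cast(P,[e[0]],.070)[0];print("white",np.round(e[0]),np.round(e[1]),((q[:2]-C)@u).round(4),((q[:2]-C)@v).round(4))
E
```

```text
now [ 0.4899 -0.04    0.2523] yaw 20.22 shift cm [ 4.35  9.25 13.92] tilt fix [-0.02  0.    0.  ] az 0.22 t 10.875
dk [435.  19.] [15.6 32.8] area 396.0 base@40 [ 0.6566 -0.0844] bb (421, 7, 28, 25)
dk [155.6  54.5] [109.4  14.3] area 1392.5 base@40 [0.5508 0.1245] bb (147, 0, 18, 110)
white [319.7 217. ] [28.8 92.3] [ 0.4729 -0.0517  0.07  ]
white [421.3 195.9] [49.5 54.2] [ 0.5203 -0.1257  0.07  ]
white [627.2  86.6] [27.7 41.9] [ 0.6568 -0.2397  0.07  ]
white [433.3  83.1] [55.9 61.4] [ 0.6057 -0.0959  0.07  ]
axis [ 0.6509 -0.0802  0.058 ] 0.09371868202992593 -0.00046597055858421655
axis [0.5522 0.1163 0.058 ] 0.06814731295276467 0.21795559261844252
white [315. 218.] [ 40. 125.] -0.0647 0.0909
white [420. 195.] [53. 55.] -0.0436 0.0026
white [433.  83.] [57. 62.] 0.0459 0.0005
white [627.  74.] [29. 83.] 0.0541 -0.15
```

View pics/w7.png

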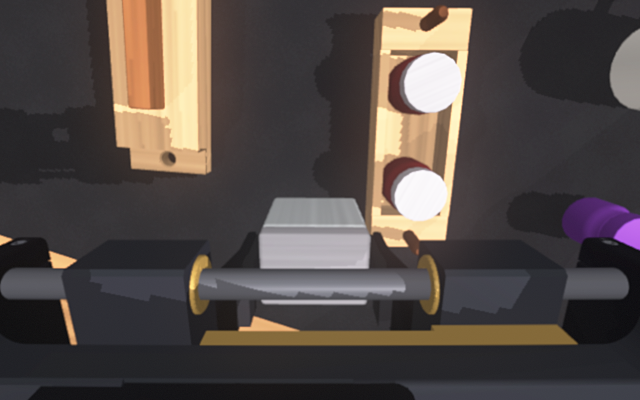

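Both jars stand in the box: caps at (433,83) and (420,195), gap about 39.5 mm for the 36 mm tin. The tin hangs straight. Moving above the gap.

Emit:
drive_tool:
  motion:
    - [[2.25,4.6,0],[0,0,0],-1]
    - [[2.2,4.65,0],[0,0,0.2],-1]
    - [[0,0,3],[0,0,0],-1]
    - [[0,0,2.5],[0,0,0],-1]
    - [[0,0,0],[0,0,0],-1]
    - [[0,0,0],[0,0,0],-1]
    - [[0,0,0],[0,0,0],-1]

```text
time: 11.75
position: [0.5642, -0.1131, 0.1989]
tool_rot: [3.093, 0.542, 0.004]
ft_force: [-0.2, -0.6, -1.9]
grip_width: 0.574
grip_force: 20.0
```

```bash
python3 - <<'E'
from h import *
go([.5638,-.1112,.114],20)
im,P=shot("wrist"); np.save("w8.npy",im); cv2.imwrite("pics/w8.png",im[:,:,::-1])
C=np.array([.5627,-.1118]);u=np.array([.9397,.342]);v=np.array([-.342,.9397])
hsv=cv2.cvtColor(im,cv2.COLOR_RGB2HSV);H,S,V=[hsv[...,i].astype(int) for i in range(3)]
for c in box(im,P):
    m=cv2.moments(c); q=cast(P,[[m["m10"]/m["m00"],m["m01"]/m["m00"]]],.058)[0];print("axis",q.round(4),(q[:2]-C)@u,(q[:2]-C)@v)
E
```

```text
now [ 0.5642 -0.1131  0.1989] yaw 19.88 shift cm [ 0.01 -0.21  8.49] tilt fix [ 0.09 -0.12 -0.  ] az -0.12 t 11.75
dk [310.6  73.6] [21.2 17.7] area 281.5 base@40 [ 0.6524 -0.0792] bb (301, 63, 19, 22)
dk [  9. 120.] [114.  18.] area 1071.5 base@40 [0.5475 0.1182] bb (0, 63, 19, 115)
white [316.5 214.1] [ 31.4 118.2] [ 0.5654 -0.1151  0.07  ]
white [309.9 149.2] [67.4 67.8] [ 0.6059 -0.0957  0.07  ]
white [597.3 116.3] [100.9 128. ] [ 0.6893 -0.2628  0.07  ]
axis [ 0.6509 -0.0796  0.058 ] 0.09391629670159968 4.505309165184688e-05
axis [0.5411 0.104  0.058 ] 0.05350251310454128 0.2101688368739857
```

View pics/w8.png

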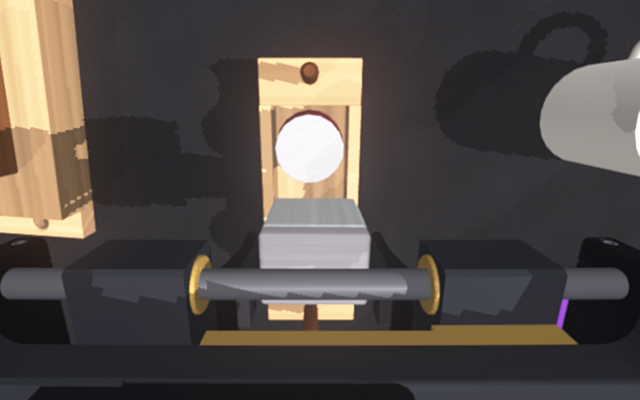

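Tin sits between the jars: far cap at (310,149), far dowel at (310,74), about 2 mm off sideways. Correcting and lowering.

Emit:
drive_tool:
  motion:
    - [[0,-0.2,2],[0,0,0],-1]
    - [[0,0,1.3],[0,0,0],-1]
    - [[0,0,1.2],[0,0,0],-1]
    - [[0,0,1],[0,0,0],-1]
    - [[0,0,1],[0,0,0],-1]
    - [[0,0,1],[0,0,0],-1]
    - [[0,0,0],[0,0,0],-1]

```text
time: 12.68
position: [0.562, -0.1115, 0.1214]
tool_rot: [-3.094, -0.541, 0.003]
ft_force: [-0.8, -0.3, -1.3]
grip_width: 0.574
grip_force: 20.0
```

Emit:
drive_tool:
  motion:
    - [[0,0,0.4],[0,0,0],-1]
    - [[0,0,0.2],[0,0,0],-1]
    - [[0,0,0.1],[0,0,0],-1]
    - [[0,0,0],[0,0,0],-1]

```text
time: 13.18
position: [0.5627, -0.1115, 0.1154]
tool_rot: [3.094, 0.541, 0.0]
ft_force: [-0.8, -0.5, -0.8]
grip_width: 0.57
grip_force: 20.0
```

Emit:
drive_tool:
  motion:
    - [[0,0,0.1],[0,0,0],-1]
    - [[0,0,0.1],[0,0,0],-1]
    - [[0,0,0],[0,0,0],-1]

```text
time: 13.55
position: [0.5628, -0.1115, 0.114]
tool_rot: [3.094, 0.541, 0.0]
ft_force: [-2.0, 0.3, 4.2]
grip_width: 0.571
grip_force: 20.0
```

Emit:
drive_tool:
  motion:
    - [[0,0,0],[0,0,0],1]
    - [[0,0,0],[0,0,0],1]
    - [[0,0,0],[0,0,0],1]
    - [[0,0,-3],[0,0,0],1]
    - [[0,0,-5],[0,0,0],1]
    - [[-0.5,-4,-4],[0,0,0],1]
    - [[-0.5,-4.4,-4],[0,0,0],1]
    - [[-0.5,-4.4,-3],[0,0,0],1]
    - [[-0.5,-4.4,-2.6],[0,0,0],1]
    - [[0,-4.4,0],[0,0,4],1]
    - [[0,0,0],[0,0,0],1]
    - [[0,0,0],[0,0,0],1]

```text
time: 15.05
position: [0.4705, 0.0842, 0.3292]
tool_rot: [3.111, 0.433, 0.0]
ft_force: [-0.2, -0.3, 0.4]
grip_width: 1.001
grip_force: 0.0
```

```bash
python3 - <<'E'
from h import *
go([.55,.107,.12],16)
im,P=shot("wrist"); np.save("w9.npy",im); cv2.imwrite("pics/w9.png",im[:,:,::-1])
hsv=cv2.cvtColor(im,cv2.COLOR_RGB2HSV);H,S,V=[hsv[...,i].astype(int) for i in range(3)]
top=(np.arange(400)[:,None]<235)
print("bar (saturated orange)")
for c in blobs((H>5)&(H<14)&(S>110)&(V>100)&top,300):
    r=cv2.minAreaRect(c);b=cv2.boxPoints(r);q=cast(P,b,.07)[:,:2];print(np.round(r[0],1),np.round(r[1],1),q.mean(0).round(4),q.round(4).tolist())
print("dark on wood / holes / dowels")
wood=(S>25)&(H<30)&(V>140)
m=(V<140)&top
cs,hi=cv2.findContours(wood.astype(np.uint8)*top.astype(np.uint8),cv2.RETR_CCOMP,cv2.CHAIN_APPROX_NONE)
for c,h in zip(cs,hi[0]):
    if cv2.contourArea(c)>40:
        r=cv2.minAreaRect(c);print("in" if h[3]>=0 else "OUT",np.round(r[0],1),np.round(r[1],1),cast(P,[r[0]],.018)[0].round(4),cast(P,[r[0]],.04)[0].round(4), im[int(r[0][1]),int(r[0][0])])
E
```

```text
now [0.4705 0.0842 0.3292] yaw 15.86 shift cm [ 8.27 -0.04 20.92] tilt fix [0.05 0.01 0.  ] az -0.14 t 15.05
bar (saturated orange)
[296.   87.5] [93. 18.] [0.5505 0.125 ] [[0.5906, 0.1448], [0.5954, 0.1282], [0.5105, 0.1046], [0.5054, 0.1224]]
dark on wood / holes / dowels
OUT [ 60.5 218.5] [ 31. 121.] [0.3191 0.3758 0.018 ] [0.3312 0.361  0.04  ] [130  99  76]
OUT [528.5 165. ] [ 8.9 15. ] [ 0.5449 -0.1664  0.018 ] [ 0.5447 -0.1516  0.04  ] [253 231 178]
OUT [533.  116.5] [13. 10.] [ 0.5989 -0.1464  0.018 ] [ 0.5957 -0.1328  0.04  ] [254 241 194]
OUT [504.7 132. ] [ 70.1 196.2] [ 0.5732 -0.1218  0.018 ] [ 0.5715 -0.1095  0.04  ] [251 249 251]
in [518.3  47.7] [12.5 30.5] [ 0.6624 -0.0979  0.018 ] [ 0.6558 -0.0869  0.04  ] [71 47 37]
OUT [295.5  90. ] [180.  73.] [0.5507 0.1284 0.018 ] [0.5502 0.1271 0.04  ] [216 138  90]
in [298.  169.5] [10.6  9.2] [0.4627 0.1016 0.018 ] [0.4669 0.1017 0.04  ] [76 55 48]
```

```bash
python3 - <<'E'
from h import *
im=np.load("w9.npy"); go([.551,.1252,.114],15); P=pose("wrist")
hsv=cv2.cvtColor(im,cv2.COLOR_RGB2HSV);H,S,V=[hsv[...,i].astype(int) for i in range(3)]
m=(H>5)&(H<14)&(S>110)&(V>100); m[235:]=0
c=max(blobs(m,300),key=cv2.contourArea); p=c[:,0].astype(float); x,y,w,h=cv2.boundingRect(c); print(x,y,w,h)
s=(p[:,1]>y+8)&(p[:,1]<y+h-9)
for n,k in(("l",s&(p[:,0]<x+w/2)),("r",s&(p[:,0]>x+w/2))):
    q=cast(P,p[k],.07)[:,:2]; f=np.polyfit(q[:,0],q[:,1],1); print(n,np.degrees(np.arctan(f[0])),np.polyval(f,.551))
E
```

```text
now [0.4707 0.0837 0.329 ] yaw 15.78 shift cm [ 8.87 -1.82 21.5 ] tilt fix [0.02 0.03 0.  ] az 0.78 t 15.1
287 41 19 94
l 15.549084569036763 0.13354061816369842
r 15.419696029968604 0.11529059511994913
```

Emit:
drive_tool:
  motion:
    - [[4.4,-0.9,2],[0,0,0.3],1]
    - [[4.45,-0.85,4],[0,0,0],1]
    - [[0,0,5],[0,0,0],1]
    - [[0,0,5],[0,0,0],1]
    - [[0,0,3.5],[0,0,0],1]
    - [[0,0,1.5],[0,0,0],1]
    - [[0,0,0.5],[0,0,0],1]
    - [[0,0,0],[0,0,0],1]
    - [[0,0,0],[0,0,0],1]

```text
time: 16.23
position: [0.5519, 0.1258, 0.1159]
tool_rot: [3.113, 0.425, 0.004]
ft_force: [0.8, 0.1, -0.1]
grip_width: 0.999
grip_force: 0.0
```

Emit:
drive_tool:
  motion:
    - [[0,0,0.15],[0,0,0],0]
    - [[0,0,0],[0,0,0],-1]
    - [[0,0,0],[0,0,0],-1]
    - [[0,0,0],[0,0,0],-1]
    - [[0,0,0],[0,0,0],-1]
    - [[0,0,0],[0,0,0],-1]
    - [[0,0,0],[0,0,0],-1]
    - [[0,0,0],[0,0,0],-1]
  force: 55

```text
time: 17.23
position: [0.5509, 0.1258, 0.1129]
tool_rot: [-3.113, -0.425, 0.0]
ft_force: [-0.2, 0.4, 0.7]
grip_width: 0.205
grip_force: 55.0
```

Emit:
drive_tool:
  motion:
    - [[0,0,-1],[0,0,0],-1]
    - [[0,0,-3],[0,0,0],-1]
    - [[0,0,-5],[0,0,0],-1]
    - [[0,0,-5],[0,0,0],-1]
    - [[0,0,0],[0,0,0],-1]
    - [[0,0,0],[0,0,0],-1]

```text
time: 17.98
position: [0.5503, 0.1253, 0.2523]
tool_rot: [3.112, 0.425, -0.002]
ft_force: [0.6, 0.0, -2.8]
grip_width: 0.207
grip_force: 55.0
```

```bash
cat >> h.py <<'E'
def Pat(pos,yaw):
    y=np.radians(yaw);c=ctrl.calibration("wrist")
    M=np.array([[np.cos(y),np.sin(y),0],[np.sin(y),-np.cos(y),0],[0,0,-1]])
    T=np.eye(4);T[:3,:3]=M;T[:3,3]=pos;T=T@c["tool_from_camera"];return c,T[:3,:3],T[:3,3]
E
python3 - <<'E'
from h import *
P9=Pat([.4705,.0842,.3292],15.86); im=np.load("w9.npy")
hsv=cv2.cvtColor(im,cv2.COLOR_RGB2HSV);H,S,V=[hsv[...,i].astype(int) for i in range(3)]
print("w9");
for c in box(im,P9): 
    m=cv2.moments(c); print("axis",cast(P9,[[m["m10"]/m["m00"],m["m01"]/m["m00"]]],.058)[0].round(4))
# rim outer edges in w9/w7, z=.04: right-most/left-most wood pixels
for f,P in(("w9",P9),("w7",Pat([.4899,-.04,.2523],20.22))):
    im=np.load(f+".npy");hsv=cv2.cvtColor(im,cv2.COLOR_RGB2HSV);H,S,V=[hsv[...,i].astype(int) for i in range(3)]
    w=((S>25)&(H<30)&(V>120)|(V>150)&(S<60)); 
    L=[];Rr=[]
    for r in range(40,195,3) if f=="w9" else range(20,230,3):
        xs=np.where(w[r,370:560])[0]+370 if f=="w7" else np.where(w[r,460:600])[0]+460
        if len(xs)>15: L.append([xs[0]-.5,r]);Rr.append([xs[-1]+.5,r])
    for n,e in(("L",L),("R",Rr)):
        q=cast(P,e,.04)[:,:2]; l=cv2.fitLine(np.float32(q),cv2.DIST_HUBER,0,.001,.001).ravel(); d=np.abs((q-l[2:])@[-l[1],l[0]]); q=q[d<.003]; k=np.polyfit(q[:,0],q[:,1],1);print(f,n,len(q),"yaw",np.degrees(np.arctan(k[0])).round(2),"y@.5633",np.polyval(k,.5633).round(4))
s=ctrl.get_state();P=pose("wrist");im=ctrl.get_image("wrist");np.save("w10.npy",im);cv2.imwrite("pics/w10.png",im[:,:,::-1])
go([.5633,-.1117,.26],20)
hsv=cv2.cvtColor(im,cv2.COLOR_RGB2HSV);H,S,V=[hsv[...,i].astype(int) for i in range(3)]
z=s["position"][2]-.113+.018
cs,hi=cv2.findContours(((S>25)&(H<30)&(V>130)).astype(np.uint8),cv2.RETR_CCOMP,cv2.CHAIN_APPROX_NONE)
M=R.from_rotvec(s["tool_rot"]).as_matrix()
for c,h in zip(cs,hi[0]):
    if cv2.contourArea(c)>60:
        r=cv2.minAreaRect(c);q=cast(P,[r[0]],z)[0];print("in" if h[3]>=0 else "OUT",np.round(r[0],1),np.round(r[1],1),"tool",((q-s["position"])@M).round(4))
E
```

```text
w9
dk [508.3 223.2] [23.3  8.5] area 91.5 base@40 [ 0.473  -0.1587] bb (500, 215, 19, 18)
dk [520.6  48.4] [11.3 30.6] area 280.5 base@40 [ 0.6557 -0.0892] bb (506, 41, 30, 16)
white [513.9 185.1] [37.8 43.8] [ 0.52   -0.1255  0.07  ]
white [518.3 142.1] [40.4 55.8] [ 0.5634 -0.1104  0.07  ]
white [522.7  97.6] [41.6 48.5] [ 0.6054 -0.0957  0.07  ]
axis [ 0.4748 -0.1513  0.058 ]
axis [ 0.6503 -0.08    0.058 ]
w9 L 49 yaw 22.76 y@.5633 -0.0592
w9 R 37 yaw 20.63 y@.5633 -0.1514
w7 L 70 yaw 21.15 y@.5633 -0.0672
w7 R 70 yaw 19.99 y@.5633 -0.1507
now [0.55   0.1252 0.2514] yaw 15.54 shift cm [-5.07 23.18 -0.84] tilt fix [ 0.    0.16 -0.  ] az -4.46 t 18.025
OUT [ 97.3 336.8] [72.  26.1] tool [-0.0737 -0.142   0.095 ]
OUT [314. 316.] [32. 70.] tool [-0.0573  0.0005  0.0951]
OUT [534. 315.] [32. 60.] tool [-0.0569  0.1422  0.0951]
OUT [368.5 284.4] [55.   5.2] tool [-0.0347  0.0344  0.0951]
OUT [556.9 194.3] [142. 100.] tool [0.0236 0.1411 0.095 ]
in [575.2 142.4] [40.6 15. ] tool [0.0534 0.1455 0.095 ]
OUT [313.5 175.5] [273. 157.] tool [0.0344 0.0001 0.095 ]
in [313.  169.5] [38. 11.] tool [ 0.0379 -0.0002  0.095 ]
in [314.8  65.2] [24.  26.2] tool [0.0929 0.0008 0.0949]
OUT [567.   30.5] [149.6  27.6] tool [0.1101 0.1296 0.0949]
```

Emit:
drive_tool:
  motion:
    - [[-3.5,2.7,-1.7],[0,0,0],-1]
    - [[-3.5,2.7,-1.7],[0,0,0],-1]
    - [[-3.5,2.7,-1.8],[0,0,0],-1]
    - [[-3.5,2.7,-1.8],[0,0,0],-1]
    - [[0,0,0],[0,0,-4.6],-1]
    - [[0,0,0],[0,0,0],-1]
    - [[0,0,0],[0,0,0],-1]
    - [[0,0,0],[0,0,0],-1]

```text
time: 19.02
position: [0.4449, -0.0154, 0.3222]
tool_rot: [-3.092, -0.55, 0.002]
ft_force: [0.2, -0.3, -2.5]
grip_width: 0.202
grip_force: 55.0
```

```bash
python3 - <<'E'
from h import *
go([.5633,-.1117,.24],20.2)
im,P=shot("wrist");np.save("w11.npy",im);cv2.imwrite("pics/w11.png",im[:,:,::-1])
D=[]
for c in box(im,P):
    m=cv2.moments(c);p=cast(P,[[m["m10"]/m["m00"],m["m01"]/m["m00"]]],.058)[0]
    # tip end: outermost blob points cast at z=.078; base end at .04 
    r=cv2.minAreaRect(c); print("axis",p.round(4),"area",cv2.contourArea(c)); 
c,A,o=P; print("cam",o.round(3))
print("pred pixels of dowels base/tip", [proj(P,[[x,y,z] for z in(.04,.078)]).round(1).tolist() for x,y in((.6507,-.0799),(.4761,-.1441))])
E
```

```text
now [ 0.4449 -0.0154  0.3222] yaw 20.18 shift cm [ 7.79 13.13  8.19] tilt fix [-0.06  0.07  0.  ] az -0.02 t 19.025
dk [171.  227.9] [13.8  7.3] area 27.5 base@40 [0.3226 0.1204] bb (166, 222, 9, 14)
dk [ 43.4 220.7] [91.7  2.1] area 109.0 base@40 [0.2785 0.2653] bb (0, 206, 88, 30)
dk [434.1 189.1] [21.4 10. ] area 173.0 base@40 [ 0.4735 -0.1516] bb (425, 181, 19, 17)
dk [315.  199.5] [71. 44.] area 2895.0 base@40 [ 0.4146 -0.0278] bb (293, 164, 45, 72)
dk [450.5   4.5] [ 9. 17.] area 100.5 base@40 [ 0.651  -0.0846] bb (442, 0, 18, 10)
white [441.3 146.1] [41.6 45.5] [ 0.52   -0.1259  0.07  ]
white [447.4 100.2] [43.1 58.6] [ 0.5627 -0.1118  0.07  ]
white [452.4  50.2] [45.4 51.3] [ 0.6055 -0.0961  0.07  ]
axis [0.3317 0.1152 0.058 ] area 27.5
axis [0.2899 0.2541 0.058 ] area 109.0
axis [ 0.4754 -0.1438  0.058 ] area 173.0
axis [ 0.4185 -0.0263  0.058 ] area 2895.0
axis [ 0.6446 -0.0781  0.058 ] area 100.5
cam [0.514 0.009 0.415]
pred pixels of dowels base/tip [[[446.1, 3.0], [462.2, -9.3]], [[429.2, 184.8], [441.2, 193.2]]]
```

Emit:
drive_tool:
  motion:
    - [[2.5,4.4,1],[0,0,0],-1]
    - [[2.6,4.3,1],[0,0,0],-1]
    - [[2.66,4.37,3],[0,0,0.1],-1]
    - [[0,0,3],[0,0,0],-1]
    - [[0,0,2.7],[0,0,0],-1]
    - [[0,0,0.5],[0,0,0],-1]
    - [[0,0,0],[0,0,0],-1]
    - [[0,0,0],[0,0,0],-1]
    - [[0,0,0],[0,0,0],-1]

```text
time: 20.2
position: [0.5634, -0.112, 0.2122]
tool_rot: [3.092, 0.547, 0.003]
ft_force: [1.1, 0.0, -1.8]
grip_width: 0.202
grip_force: 55.0
```

```bash
cat > look.py <<'E'
from h import *
go([.5628,-.1113,.200],20.1)
s=ctrl.get_state();im,P=shot("wrist");np.save("wh.npy",im)
M=R.from_rotvec(s["tool_rot"]).as_matrix(); z=s["position"][2]-.113+.018
hsv=cv2.cvtColor(im,cv2.COLOR_RGB2HSV);H,S,V=[hsv[...,i].astype(int) for i in range(3)]
cs,hi=cv2.findContours(((S>25)&(H<30)&(V>130)).astype(np.uint8),cv2.RETR_CCOMP,cv2.CHAIN_APPROX_NONE)
for c,h in zip(cs,hi[0]):
    r=cv2.minAreaRect(c)
    if cv2.contourArea(c)>60 and h[3]>=0 and r[0][1]<110 and abs(r[0][0]-314)<60:
        x,y,w,hh=cv2.boundingRect(c);q=cast(P,[r[0]],z)[0];print("hole",np.round(r[0],1),np.round(r[1],1),"tool",((q-s["position"])@M).round(4))
        sub=np.s_[y:y+hh,x:x+w]
        for a in (V,H,S): print(a[sub][::2,::2])
print("pred tip px",proj(P,[[.6505,-.0799,.078],[.6505,-.0799,.060]]).round(1).tolist())
E
python3 look.py
```

```text
now [ 0.5634 -0.112   0.2122] yaw 20.05 shift cm [-0.04 -0.09  1.22] tilt fix [ 0.09 -0.1   0.  ] az -0.05 t 20.2
hole [311.5  71. ] [17. 14.] tool [ 0.0901 -0.001   0.0951]
[[253 255 255 219 164 161 211 255 254]
 [254 245 126 115 122 119 110 153 251]
 [241 140 116 130 131 128 123 108 166]
 [199 108 127 132 130 126 125 115 118]
 [237 107 127 131 128 125 126 117 103]
 [255 186 119 129 127 126 124 112 103]
 [254 255 202 125 121 121 114 101 123]
 [253 253 253 235 195 172 157 175 214]]
[[21 24 19 13 12 12 13 19 22]
 [22 16 11 10 10 10 10 12 18]
 [15 12 10 10 10 10 10 10 13]
 [13 10 10 10 10 10 10 10 11]
 [15 10 10 10 10 10 11 10 10]
 [23 13 10 11 10 11 10 11 10]
 [22 20 13 11 10 10 10 10 12]
 [21 21 21 15 13 13 13 13 14]]
[[ 82  68  94 120 126 124 118  91  75]
 [ 79 105 134 140 140 144 141 122  98]
 [105 126 141 137 138 139 139 139 118]
 [115 137 139 139 139 140 139 137 130]
 [111 138 139 140 139 137 140 137 136]
 [ 73 118 139 140 139 138 138 137 136]
 [ 74  89 116 135 141 139 139 136 124]
 [ 78  80  87 109 115 117 117 114 111]]
hole [314.5  55. ] [19.  8.] tool [0.0979 0.0006 0.0952]
[[250 246 227 180 152 141 148 177 191 202]
 [247 204 149 129 130 132 131 130 147 180]
 [215 158 127 116 111 111 117 128 132 146]
 [164 113  95  94  94  95  92  97 117 130]
 [165 163 163 160 160 159 156 153 154 159]]
[[20 18 14 14 14 13 14 14 14 14]
 [18 14 14 13 13 13 13 13 13 14]
 [14 14 12 11 11 10 12 12 13 14]
 [14 12  7  7  7  6  7  8 11 13]
 [13 13 12 12 12 13 12 12 12 13]]
[[ 89  96 109 109 111 110 110 108 108 110]
 [ 96 110 110 113 114 112 111 112 109 106]
 [111 110 108 101  96  94 102 108 112 112]
 [110 104  89  87  84  89  86  89 102 112]
 [110 105 105 104 104 106 105 102 101 107]]
pred tip px [[312.8, 72.9], [312.9, 75.3]]
```

Emit:
drive_tool:
  motion:
    - [[0,-0.16,0.8],[0,0,0],-1]
    - [[0,0,0.6],[0,0,0],-1]
    - [[0,0,0],[0,0,0],-1]
    - [[0,0,0],[0,0,0],-1]

```text
time: 20.75
position: [0.5623, -0.1104, 0.1968]
tool_rot: [-3.094, -0.547, 0.0]
ft_force: [0.8, 1.1, -2.8]
grip_width: 0.203
grip_force: 55.0
```

```bash
python3 - <<'E'
from h import *
go([.5628,-.1113,.200],20.1)
im,P=shot("wrist");np.save("wh2.npy",im)
np.set_printoptions(linewidth=200)
print("V rows 44-92 cols 294-336"); print(cv2.cvtColor(im,cv2.COLOR_RGB2HSV)[44:94:2,296:336:2,2])
print("H"); print(cv2.cvtColor(im,cv2.COLOR_RGB2HSV)[44:94:2,296:336:2,0])
print(proj(P,[[.6505,-.0799,.078],[.6505,-.0799,.072]]).round(1).tolist())
E
```

```text
now [ 0.5623 -0.1104  0.1968] yaw 20.05 shift cm [ 0.01  0.1  -0.32] tilt fix [-0.    0.01 -0.  ] az -0.05 t 20.75
V rows 44-92 cols 294-336
[[254 254 254 254 254 254 253 253 253 253 253 253 253 253 253 253 253 253 253 253]
 [254 254 254 254 254 254 254 253 253 252 253 254 253 253 253 253 253 253 253 253]
 [254 254 254 254 254 254 252 241 232 225 222 224 241 253 254 253 253 253 253 253]
 [254 254 254 254 253 248 241 228 213 192 194 196 200 211 248 254 253 253 253 253]
 [252 252 252 251 248 240 198 148 130 128 128 134 158 185 198 246 253 253 252 252]
 [251 251 251 249 244 204 136 133 131 128 130 132 128 141 178 195 250 252 252 252]
 [252 252 251 249 222 174 229 255 255 251 251 248 215 135 144 177 225 253 252 252]
 [252 252 253 242 194 242 255 255 255 255 255 255 255 229 135 163 196 253 253 252]
 [253 253 253 223 233 255 255 247 180 131 130 160 233 255 224 144 176 246 253 253]
 [253 253 253 213 254 255 239 117 117 124 122 115 117 234 252 158 172 243 253 252]
 [253 254 252 225 253 249 125 119 132 131 129 125 112 115 237 208 170 235 253 252]
 [253 254 254 218 224 176 107 127 131 130 127 
[... 2025 characters left out ...]
1 10 10 11 10 10 10 14 15 17 23 23 23]
 [22 22 23 23 20 13 10 11 10 10 11 10 10 12 14 15 21 23 23 23]
 [22 22 22 23 22 18 12 10 10 11 10 11 12 14 15 20 23 22 22 22]
 [22 22 22 21 22 21 18 14 14 13 13 14 14 16 21 22 22 22 22 22]
 [21 21 21 21 21 21 20 20 18 17 16 16 19 21 22 21 21 21 21 21]
 [21 20 14 15 18 20 21 21 21 21 16 15 18 20 21 21 21 21 18 15]
 [17 15 14 14 14 14 14 15 17 19 14 14 14 14 14 15 17 19 15 14]
 [17 16 16 16 16 16 16 15 15 17 17 17 17 17 17 16 16 17 16 16]
 [21 21 21 21 20 20 20 19 19 20 21 22 22 22 21 21 21 21 21 20]
 [21 21 20 21 20 20 20 19 19 20 21 21 22 22 21 21 21 20 20 20]
 [21 21 20 20 20 20 20 19 19 20 21 21 22 21 21 21 21 20 20 20]]
[[316.1, 69.1], [316.1, 70.1]]
```

```bash
python3 - <<'E'
from h import *
im=np.load("w10.npy"); c=ctrl.calibration("wrist");T=c["tool_from_camera"];P=(c,T[:3,:3],T[:3,3])
hsv=cv2.cvtColor(im,cv2.COLOR_RGB2HSV);H,S,V=[hsv[...,i].astype(int) for i in range(3)]
w=(S>25)&(H<30)&(V>130)
for rng,z in((range(100,235,3),.073),(range(50,80,2),.095)):
  e=[]
  for r in rng:
    xs=np.where(w[r,200:440])[0]+200
    e.append([xs[0]-.5,xs[-1]+.5,r])
  e=np.array(e)
  for k in(0,1):
    q=cast(P,e[:,[k,2]],z)[:,:2]; f=np.polyfit(q[:,0],q[:,1],1); res=q[:,1]-np.polyval(f,q[:,0]); g=np.abs(res)<.0015; f=np.polyfit(q[g,0],q[g,1],1); print(z,k,g.sum(),"slope deg",np.degrees(f[0]).round(2),"y@0",f[1].round(4),"y@.093",np.polyval(f,.093).round(4))
E
```

```text
0.073 0 45 slope deg -0.39 y@0 -0.0363 y@.093 -0.0369
0.073 1 45 slope deg -0.04 y@0 0.0373 y@.093 0.0373
0.095 0 15 slope deg 0.04 y@0 -0.0367 y@.093 -0.0367
0.095 1 15 slope deg -0.13 y@0 0.0375 y@.093 0.0373
```

Upper half is parallel to the tool, and the far dowel shows centred inside the hole. Descending.

Emit:
drive_tool:
  motion:
    - [[0,0,0.4],[0,0,0],-1]
    - [[0,0,0.4],[0,0,0],-1]
    - [[0,0,0.3],[0,0,0],-1]
    - [[0,0,0],[0,0,0],-1]

```text
time: 21.3
position: [0.5621, -0.1104, 0.1854]
tool_rot: [-3.093, -0.547, 0.001]
ft_force: [0.2, 0.3, -2.9]
grip_width: 0.203
grip_force: 55.0
```

Emit:
drive_tool:
  motion:
    - [[0,0,0.3],[0,0,0],-1]
    - [[0,0,0.3],[0,0,0],-1]
    - [[0,0,0.3],[0,0,0],-1]
    - [[0,0,0.3],[0,0,0],-1]
    - [[0,0,0],[0,0,0],-1]

```text
time: 21.92
position: [0.5622, -0.1104, 0.1736]
tool_rot: [-3.094, -0.547, 0.001]
ft_force: [0.3, -0.4, -2.8]
grip_width: 0.203
grip_force: 55.0
```

Going on without resistance.

Emit:
drive_tool:
  motion:
    - [[0,0,0.4],[0,0,0],-1]
    - [[0,0,0.4],[0,0,0],-1]
    - [[0,0,0.4],[0,0,0],-1]
    - [[0,0,0.4],[0,0,0],-1]
    - [[0,0,0.2],[0,0,0],-1]
    - [[0,0,0],[0,0,0],-1]

```text
time: 22.68
position: [0.5622, -0.1104, 0.1557]
tool_rot: [-3.094, -0.547, 0.0]
ft_force: [-0.8, 0.4, -2.2]
grip_width: 0.205
grip_force: 55.0
```

Emit:
drive_tool:
  motion:
    - [[0,0,0.1],[0,0,0],-1]
    - [[0,0,0.1],[0,0,0],-1]
    - [[0,0,0.1],[0,0,0],-1]
    - [[0,0,0],[0,0,0],-1]
    - [[0,0,0],[0,0,0],-1]
  force: 60

```text
time: 23.3
position: [0.5623, -0.1104, 0.1529]
tool_rot: [3.094, 0.547, -0.0]
ft_force: [0.9, 0.3, -2.7]
grip_width: 0.202
grip_force: 60.0
```

Emit:
drive_tool:
  motion:
    - [[0,0,0.1],[0,0,0],-1]
    - [[0,0,0.05],[0,0,0],-1]
    - [[0,0,0],[0,0,0],-1]
    - [[0,0,0],[0,0,0],-1]

```text
time: 23.8
position: [0.5623, -0.1104, 0.1528]
tool_rot: [3.093, 0.547, -0.0]
ft_force: [-3.7, 1.5, 6.5]
grip_width: 0.204
grip_force: 60.0
```

Emit:
drive_tool:
  motion:
    - [[0,0,0.06],[0,0,0],-1]
    - [[0,0,0.06],[0,0,0],-1]
    - [[0,0,0],[0,0,0],-1]
    - [[0,0,0],[0,0,0],-1]

```text
time: 24.3
position: [0.5623, -0.1103, 0.1528]
tool_rot: [3.093, 0.546, -0.001]
ft_force: [-7.1, 0.9, 14.0]
grip_width: 0.203
grip_force: 60.0
```

```bash
python3 - <<'E'
from bench import ctrl
ctrl.get_image("wrist"); s=ctrl.get_state(); print(s["ft_force"],s["position"],s["tool_rot"])
print(ctrl.close_job())
E
```

```text
[-7.16776792e+00 -2.82660686e-03  1.40467062e+01] [ 0.56233792 -0.11035969  0.15280873] [ 3.09260286e+00  5.46444897e-01 -5.35936034e-04]
the job is handed in; nothing more can be done
None
```

The jam jar and tin were set down in the lower half, the upper half is down on the dowels by the measured height, and I handed the job in at 24 s with it still gripped and pressed at about 14 N; no verdict came back.

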